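# Put the pillow block away in the keeping case and slide the hatch shut

## Robot

A 6-joint arm with a two-finger parallel gripper is mounted at the origin on the work surface. World frame = base frame: x ahead of the robot, y to its left, z up, the work surface at z = 0. Lengths are in m, angles in rad, forces in N, time in s.
With the tool pointing down it reaches from about 0.4 to 0.825 m from the base axis. Payload 7 kg.
Tool frame: the origin (TCP) lies at the centre of the arm's flange, where the gripper is bolted on; the fingertips stand 178 mm ahead of it and the grasp point (between the pads) lies 159 mm ahead of it; x points along the fingers, z is the direction in which the jaws open and shut, and the axes are right-handed (so a half turn about x gives the same grasp; the last joint's range is limited). The gripper opens to 88 mm and grips with 3 to 60 N. Pads are 19 mm wide; open, the fingers measure 130 mm over their backs; the gripper's body (78 mm by 193 mm) begins 47 mm behind the grasp point.
Start: joints at [-0.959, 0.359, 0.012, 0, -1.224, -0.288], TCP at [0.215, -0.64, 0.405] pointing down, gripper open.
Joint ranges: [-3.07, 3.07], [-1.43, 2.12], [-1.02, 1.25], [-3.03, 1.67], [-3.05, -0], [-3.03, 3.03]. Speed limits (rad/s): [2.39, 2.39, 3.01, 3.14, 3.14, 3.14].

## Interface

Orientations are given as [roll, pitch, yaw] about the fixed x, y, z axes, in that order (R = Rz(yaw) Ry(pitch) Rx(roll)).
In Python, from station import telemetry, optics, job_done, finder gives the robot as it stands.
- The arm moves only by the tool play_rows, never from a script. Its argument "steps" is a list of rows, each an object of numbers: "gripper": the opening, from 0 (shut) to 1 (fully open); "tx", "ty", "tz": the shift along the tool's x, y, z in units of 25 mm (1.0 is 25 mm); "ax", "ay", "az": the turn, a rotation vector about the tool's x, y, z in units of 6 degrees (1.0 is 6 degrees). In form: [{"gripper": .., "tx": .., "ty": .., "tz": .., "ax": .., "ay": .., "az": ..}, ...]. A call has 1 to 20 rows; each row shifts and turns the commanded pose from where the row before left it, along the tool's axes as they then stand; what a row does not reach is not made up. A row lasts 1/12 s, in which the tool goes at most 41.7 mm and 7.16 degrees, less where a joint would pass 70% of its speed; a pose out of reach is approached as far as the arm can. A call is refused whole if a number of a shift passes 1 or a number of a turn 1, either way. A call with a gripper value outside its range is refused whole. The fingers move at their own pace and stop on an object; "newtons" is the grip in N (left out, the last holds). Time passes only in rows, so rows that do not move let the fingers close. It gives the time, the measured TCP pose, the force and the opening at its end, in the units of the state.
- telemetry.get_state(): the state, without advancing time (a new reading comes with each control period).
- optics.grab_frame(name): name is "scene" or "side" or "wrist"; returns the picture (384x512x3 uint8, red, green, blue); there is no depth.
- optics.calibration(name): a dict with "fx", "fy", "cx", "cy" (pixels), "k1" (the pictures are not rectified: a ray, as slopes to the right and down, at radius r is drawn at 1 + k1 r^2 times it, then the intrinsics apply), "T" (4x4, takes a point from camera to world coordinates); the wrist camera has in their place "mount" (4x4, takes a point from camera to tool coordinates, whose origin is the TCP and whose axes are the tool frame's). Camera axes: x right, y down, z forward; pixel columns grow to the right and rows downward; lengths in m; the calibration is good to about 2 mm. A picture is of the moment at which its call begins: read the wrist's pose just before it. calibration takes no time and is no camera call.
- job_done(): hands the job in, once; it reports no verdict.
Trained networks look in the newest picture that a camera, given by its name, has taken for a name from the list of things; names that differ only in an ending like _2 or _b are one class to them, and where a whole thing is asked for, a point or a joint stands for the part that bears it (a point fixed in the world has none). Each returns a list of dicts, best first, with "confidence" (0 to 1); they miss things now and then, are a little off and sometimes report something else, mostly with a low value. They report only what shows in the picture. A call takes as long as a camera call. They do not tell look-alikes from the thing itself.
- finder.look_for(query, camera): "extent" ([left, top, right, bottom] in pixels, round what is visible of it).
- finder.silhouettes(query, camera): "pixels" (384x512 bool, what is visible of it) and "extent" ([left, top, right, bottom] in pixels, round what is visible of it).
- finder.pinpoint(query, camera): "location" ([row, column] in pixels: a listed point, or the origin of a listed thing).
The state is a dict: "t": time; "q": joint angles; "qd": joint speeds; "joint_efforts": joint torques, N m; "eef_pos": TCP position; "ee_rot": TCP orientation; "force": force on the tool from outside, world axes, zero at the start; "moment": the same for the moment, N m; "width": finger opening in m.
Only numpy, scipy, OpenCV 4.12 (cv2) and the standard library are available. Lean on these libraries where they do the work, as an engineer would, in place of code of your own. Each camera call takes 0.05 s, during which the arm holds its last target.

## Task

Put the pillow block bearing away: stand it on its foot, centred and lengthwise on the rubber pad inside the grey steel case, setting it down rather than dropping it. Then slide the case's hatch fully shut against the frame bar without slamming it, and leave everything else where it is.

Things in the scene. Friction and masses are not known exactly. Their poses are not given: they have to be found in the camera images.
- case: Low grey sheet-steel case fixed to the bench, 230 mm (its x) by 550 mm (its y), walls 100 mm high, aluminium tracks on both long sides to 112 mm. Origin on the bench, z up. Its y = 0 to +240 mm is an open-topped chamber, inside x = -105 to +105 mm, floor 8 mm over the bench; y = 0 to -290 mm is closed and the hatch is parked on it. Place and yaw (within 10 degrees) vary.
- frame_bar (a point): Middle of the top of the aluminium frame bar across the case's +y end, against which the hatch closes: 117 mm over the bench, at case y = 250 mm; the bar is 20 mm wide.
- hatch (a joint): Opening of the flat steel hatch in m: 0 = shut against the frame bar, 0.27 = fully open, over the closed part. Pushing it to the case's +y closes it. Plate 206 mm (case x) by 240 mm (case y), top 108 mm over the bench, with 2 mm ribs at its ends. It takes 4 N to slide plus 8 N per m/s, and stays where it is left. Starts at 0.235 to 0.27.
- hatch_handle (a point): Centre of the black handle bar on the middle of the hatch: at case x = 0, case y = 0.12 m minus the joint value, 131 mm over the bench. The bar is 90 mm long (case x), 12 mm thick (case y), 18 mm high (122 to 140 mm over the bench), on two 12 mm square posts 37 mm either side of the middle.
- pillow_block: Dark enamelled casting with steel bearing rings: flat foot 140 (its x) by 38 mm (y), 14 mm thick, bolt heads near its ends; in the middle an upright round-topped housing 72 mm wide (x), 38 mm thick (y) with flat faces, 72 mm high over the foot's underside; 6 mm grease nipple on top. Origin: centre of the foot's underside, z up. 0.5 to 0.85 kg. Starts standing on the bench left of the case.
- pad: Black rubber pad fixed to the chamber floor, 160 mm (its x) by 56 mm (its y) by 3 mm thick; origin at the centre of its underside, 8 mm over the bench. Its long side runs along the case's x, within 3 degrees. It lies in either half of the chamber (near the frame bar or away from it); the round flanged bearing lies in the other half.
- round_flange: Bearing in a round flanged casting (disc 84 mm across and 12 mm thick, hub 64 mm across to 32 mm high), lying on the chamber floor in the half that the pad does not occupy; loose. Leave alone. Origin at the centre of its underside.
- square_flange: Bearing in a square flanged casting 95 by 95 mm, 34 mm high, lying flat on the bench left of the case, where the pillow block may be on another day; loose. Leave alone. Origin at the centre of its underside.
- wrench: Steel wrench 200 mm long lying on the bench on the near left. Leave alone.
- hammer: Hammer 280 mm long lying on the bench to the right of the case. Leave alone.
- grease_can: Round can, 74 mm across, 90 mm high, on the left. Leave alone.
Mind the look-alikes: they are no part of the job. Leave any orange or purple look-alike of the pillow_block alone.

How it is judged:
On the way, in this order (a step that is already met when the one before it is completed fails the run):
1. the pillow block stands on the pad in the case, released, with the hatch still open (x of pillow_block in the frame of pad between -0.016 and 0.016 m and y of pillow_block in the frame of pad between -0.016 and 0.016 m and z of pillow_block in the frame of pad between 0 and 0.007 m and angle between pillow_block's own z axis and vertical below 0.08 rad and angle between the x axis of pillow_block and the x axis of pad, either way round below 0.2 rad and linear speed of pillow_block below 0.02 m/s and contact force between the fingers and pillow_block below 0.3 N and value of joint hatch above 0.05 m), for 0.2 s.
2. the hatch is shut against the frame bar (value of joint hatch below 0.003 m and velocity of joint hatch between -0.01 and 0.01 m/s), for 0.2 s.
At the end, for the whole second after the job is handed in: The pillow block stands upright (within 4.5 degrees) on the rubber pad, its centre within 16 mm of the pad's centre along each pad axis and its length within 11 degrees of the pad's (either way round), released and at rest; the hatch is shut to within 3 mm and at rest (all of step 2 and x of pillow_block in the frame of pad between -0.016 and 0.016 m and y of pillow_block in the frame of pad between -0.016 and 0.016 m and z of pillow_block in the frame of pad between 0 and 0.007 m and angle between pillow_block's own z axis and vertical below 0.08 rad and angle between the x axis of pillow_block and the x axis of pad, either way round below 0.2 rad and linear speed of pillow_block below 0.02 m/s and contact force between the fingers and pillow_block below 0.3 N); the robot touches nothing.
It fails at once if a bystander was moved by more than 30 mm (distance of any of square_flange, round_flange, wrench, hammer, grease_can from where it was at the start of the episode above 0.03 m).
It fails at once if the hatch was slammed (closing faster than 0.4 m/s) (velocity of joint hatch below -0.4 m/s).
It fails at once if the pillow block was dropped (falling free of the fingers at over 0.6 m/s, about 18 mm of fall) (linear speed of pillow_block above 0.6 m/s and contact force between the fingers and pillow_block below 0.1 N).
It also fails if it takes over 61 s, if anything falls off the work surface, if the arm or the gripper's body presses on something with over 40 N, if the wrist force passes 120 N, or if a joint passes its speed limit or range.

## Working session

There is one attempt and no reset: what is moved stays moved. The work goes in short steps, Python scripts to look and compute and a tool call to move; the robot and the scene stay as the last step left them, time stands still between calls to the robot, and variables do not carry over. Pictures are saved under pics/ and viewed, and the job is handed in when it is done.

Besides the shell and the picture viewer there is one more tool, called after "Request:" in YAML: its name, and indented under it one key for each argument. play_rows: Moves the arm, as the interface text tells. Its arguments: {"type":"object","properties":{"steps":{"type":"array"},"newtons":{"type":"number"}},"required":["steps"]}

```bash
mkdir -p pics
cat > h.py <<'E'
import numpy as np, cv2
from station import telemetry, optics, job_done, finder
def save(n,img): cv2.imwrite('pics/'+n+'.png',cv2.cvtColor(img,cv2.COLOR_RGB2BGR))
E
python3 - <<'E'
from h import *
s=telemetry.get_state();print(s)
for c in ['scene','side','wrist']:
    save('a_'+c,optics.grab_frame(c)); print(c,optics.calibration(c))
E
```

```text
{'t': 0.0, 'q': array([-9.58910912e-01,  3.59373545e-01,  1.10385399e-02, -3.42177510e-04,
       -1.22411405e+00, -2.88118204e-01]), 'qd': array([-2.37352241e-04, -2.25258506e-03, -8.79094585e-04, -5.93378016e-04,
        8.85230428e-04,  2.80768966e-05]), 'joint_efforts': array([ 1.39874439e-03, -5.82722354e+01,  2.93060035e+01,  6.99756235e+00,
        7.08594176e-03, -2.12913192e-04]), 'eef_pos': array([ 0.2146845 , -0.63973122,  0.40372367]), 'ee_rot': array([0.0959193 , 1.56911257, 1.99036631]), 'force': array([-0.49016587,  0.42863933,  0.14347788]), 'moment': array([-0.03730157,  0.00602272, -0.01350336]), 'width': 0.08734065330110993}
scene {'fx': 420.9058225710437, 'fy': 420.9058225710437, 'cx': 255.05524529242484, 'cy': 183.27117308899153, 'k1': -0.12473552301893497, 'T': array([[-7.06945740e-01,  5.46123645e-01, -4.49418164e-01,
         1.02796882e+00],
       [ 7.07267218e-01,  5.46679696e-01, -4.48234751e-01,
         5.63135898e-01],
       [ 8.96189760e-04, -6.34736382e-01, -7.72728233e-01,
         1.10087410e+00],
       [ 0.00000000e+00,  0.00000000e+00,  0.000000
[... 211 characters left out ...]
  0.41717285, -0.08133608],
       [-0.58348086,  0.55140314, -0.59624212,  0.78511419],
       [ 0.01333168, -0.72757138, -0.68590244,  0.99847773],
       [ 0.        ,  0.        ,  0.        ,  1.        ]])}
wrist {'fx': 329.14474126923193, 'fy': 329.14474126923193, 'cx': 257.084716540886, 'cy': 192.15582364737116, 'k1': -0.04714594590565282, 'mount': array([[-3.93640300e-04, -2.44749683e-01,  9.69586220e-01,
         2.02892301e-02],
       [-8.72558008e-04, -9.69585842e-01, -2.44749942e-01,
         6.67114199e-02],
       [ 9.99999542e-01, -9.42363661e-04,  1.68109766e-04,
         1.04283809e-03],
       [ 0.00000000e+00,  0.00000000e+00,  0.00000000e+00,
         1.00000000e+00]])}
```

View pics/a_scene.png

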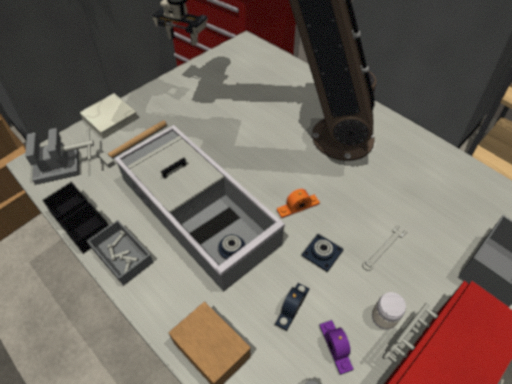

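View pics/a_side.png

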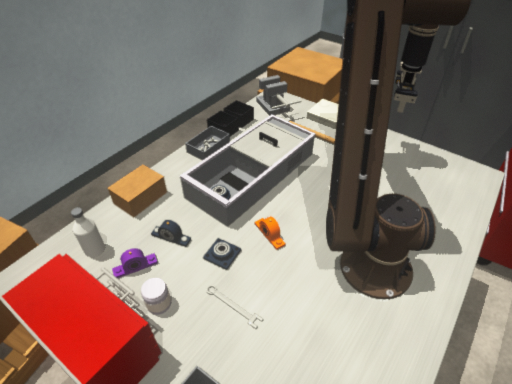

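The scene picture shows the dark pillow block at (292,306), between the square flange (322,252) and the purple look-alike (337,346). The case is at about (200,205), with the pad at (213,222) in the hatch-side half and the round flange at (232,243) by the frame bar. Next I'll locate these.

```bash
cat >> h.py <<'E'
from scipy.optimize import least_squares
def project(c,P,T=None):
    k=optics.calibration(c); T=k['T'] if T is None else T
    P=np.atleast_2d(P); p=(P-T[:3,3])@T[:3,:3]
    u=p[:,:2]/p[:,2:3]; r2=(u**2).sum(1,keepdims=True); u=u*(1+k['k1']*r2)
    return u*[k['fx'],k['fy']]+[k['cx'],k['cy']]
def ray(c,uv,T=None):
    k=optics.calibration(c); T=k['T'] if T is None else T
    d=(np.array(uv,float)-[k['cx'],k['cy']])/[k['fx'],k['fy']]; u=d.copy()
    for _ in range(20): u=d/(1+k['k1']*(u@u))
    return T[:3,3],T[:3,:3]@np.array([u[0],u[1],1])
def atz(c,uv,z,T=None):
    o,d=ray(c,uv,T); return o+d*(z-o[2])/d[2]
def wristT(s):
    from scipy.spatial.transform import Rotation as R
    T=np.eye(4); T[:3,:3]=R.from_euler('xyz',s['ee_rot']).as_matrix(); T[:3,3]=s['eef_pos']
    return T@optics.calibration('wrist')['mount']
E
python3 - <<'E'
from h import *
Z={'pillow_block':0,'pad':.008,'case':0,'frame_bar':.117,'hatch_handle':.131,'round_flange':.008,'square_flange':0}
for c in ['scene','side']:
    img=optics.grab_frame(c)
    for n,z in Z.items():
        for r in finder.pinpoint(n,c)[:3]:
            uv=r['location'][::-1]; print(c,n,round(r['confidence'],2),np.round(uv,1),np.round(atz(c,uv,z)[:2],4))
    m=finder.silhouettes('pillow_block',c)
    for r in m: print(r['extent'],r['confidence'])
    crop=img[120:350,80:380] if c=='scene' else img[90:290,90:340]
    f=2.6 if c=='scene' else 3
    save('b_'+c,cv2.resize(crop,None,fx=f,fy=f,interpolation=cv2.INTER_CUBIC))
print(telemetry.get_state()['t'])
E
```

```text
scene pillow_block 0.97 [292.4 305.5] [0.6235 0.3059]
scene pillow_block 0.79 [302.8 205.3] [0.3434 0.0998]
scene pillow_block 0.71 [334.3 348.4] [0.6358 0.4649]
scene pad 0.81 [211.8 227.9] [ 0.6137 -0.039 ]
scene case 0.55 [198.9 211. ] [ 0.5973 -0.1215]
scene frame_bar 0.58 [250.4 244.6] [0.6167 0.1355]
scene hatch_handle 0.68 [176.3 168.3] [ 0.5935 -0.2135]
scene round_flange 0.68 [233.3 245.5] [0.6097 0.054 ]
scene round_flange 0.35 [322.8 252.7] [0.4389 0.2609]
scene square_flange 0.77 [319.9 254.3] [0.4449 0.2559]
[277.5, 188.1, 321.3, 213.9] 0.91
[318.1, 320.3, 353.4, 376.2] 0.74
side pillow_block 0.98 [135.4 266.3] [0.6349 0.4586]
side pillow_block 0.93 [172.7 237.2] [0.6244 0.2995]
side pillow_block 0.73 [271.  230.4] [0.366  0.0703]
side pad 0.77 [238.7 184.5] [ 0.601  -0.0441]
side pad 0.43 [170.1 238.6] [0.6215 0.3132]
side pad 0.39 [159.3 300.7] [0.4762 0.5007]
side case 0.73 [250.8 173.5] [ 0.6077 -0.1338]
side frame_bar 0.73 [203.7 187.9] [0.6138 0.1342]
side frame_bar 0.38 [308.7 135.2] [ 0.4785 -0.366 ]
side hatch_handle 0.79 [269.9 136.3] [ 0.593  -0.2452]
side round_flange 0.66 [220.7 195.9] [0.6168 0.0483]
side round_flange 0.4 [169.6 239.5] [0.6201 0.317 ]
side square_flange 0.71 [219.7 253.5] [0.4475 0.2554]
[151.2, 221.2, 191.0, 247.7] 0.89
[256.1, 215.7, 283.6, 250.6] 0.84
[109.5, 249.1, 156.6, 278.4] 0.77
1.05
```

View pics/b_scene.png

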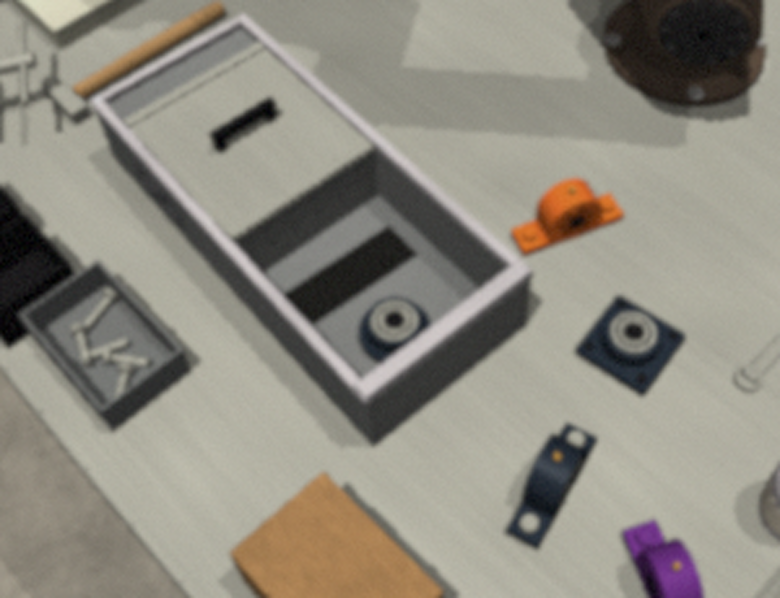

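View pics/b_side.png

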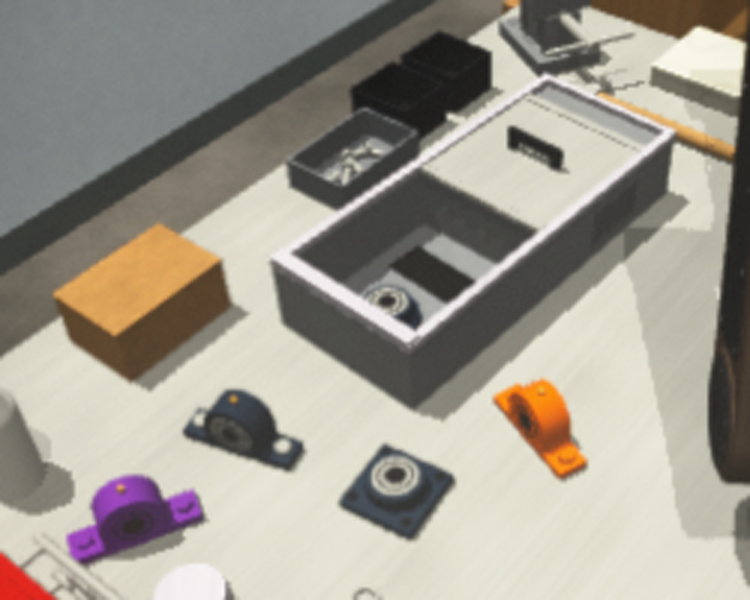

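Run:
```python
from h import *
S=lambda p:np.array(p)/2.6+[80,120]-0.0
D=lambda p:np.array(p)/3+[90,90]
obs=[('scene',S((371,394)),(.115,.26,.115)),('scene',S((528,270)),(-.115,.26,.115)),('scene',S((240,15)),(-.115,-.29,.112)),('scene',S((93,100)),(.115,-.29,.112)),
('scene',S((375,442)),(.115,.26,0)),('scene',S((531,297)),(-.115,.26,0)),
('side',D((410,349)),(-.115,.26,.115)),('side',D((273,262)),(.115,.26,.115)),('side',D((675,130)),(-.115,-.29,.112)),('side',D((545,76)),(.115,-.29,.112)),('side',D((418,406)),(-.115,.26,0))]
def rz(a): return np.array([[np.cos(a),-np.sin(a),0],[np.sin(a),np.cos(a),0],[0,0,1]])
def res(v):
    return np.concatenate([(project(c,rz(v[2])@np.array(p)+[v[0],v[1],0])[0]-uv) for c,uv,p in obs])
r=least_squares(res,[.6,-.12,0]); print('case',r.x,np.degrees(r.x[2]));print(r.fun.reshape(-1,2).round(1))
v=r.x
toc=lambda P:(rz(-v[2])@(np.array(P)-[v[0],v[1],0]))
for c,pts in [('scene',[S(p) for p in [(288,294),(318,320),(413,250),(388,229)]]),('side',[D(p) for p in [(412,247),(472,282),(390,265)]])]:
    for p in pts: w=atz(c,p,.011); print('pad corner',c,w.round(4),toc(w).round(4))
# pillow foot top corners z=.014
print('handle')
for c,p in [('scene',(176.3,168.3)),('side',(269.9,136.3))]: print(toc(atz(c,p,.131)).round(4))
for c,pts in [('scene',[S(p) for p in [(566,425),(597,435),(540,546),(507,533)]]),('side',[D(p) for p in [(303,447),(290,470)]])]:
    for p in pts: print('foot',c,atz(c,p,.014).round(4))
for n in ['square_flange']: pass
```

```text
case [ 0.59624058 -0.11636422 -0.04117929] -2.3593994007084325
[[-0.1 -1.3]
 [ 1.8 -3. ]
 [-0.4 -1.6]
 [-1.3 -1.1]
 [ 0.8 -0.7]
 [-1.5  7.9]
 [ 1.4 -0.9]
 [-0.2 -0.5]
 [-0.4 -0.3]
 [-0.5 -0.8]
 [ 0.2  2.5]]
pad corner scene [ 0.6734 -0.0687  0.011 ] [0.0751 0.0508 0.011 ]
pad corner scene [ 0.6714 -0.0165  0.011 ] [0.071  0.1028 0.011 ]
pad corner scene [ 0.5251 -0.0104  0.011 ] [-0.0755  0.103   0.011 ]
pad corner scene [ 0.5252 -0.0549  0.011 ] [-0.0735  0.0585  0.011 ]
pad corner side [ 0.6822 -0.0719  0.011 ] [0.0841 0.048  0.011 ]
pad corner side [ 0.5731 -0.0643  0.011 ] [-0.0253  0.051   0.011 ]
pad corner side [ 0.6825 -0.0255  0.011 ] [0.0824 0.0944 0.011 ]
handle
[ 0.0013 -0.0971  0.131 ]
[ 0.0021 -0.1289  0.131 ]
foot scene [0.5691 0.2756 0.014 ]
foot scene [0.5545 0.3073 0.014 ]
foot scene [0.6885 0.3466 0.014 ]
foot scene [0.7021 0.3134 0.014 ]
foot side [0.5585 0.2745 0.014 ]
foot side [0.5475 0.3072 0.014 ]
```

```bash
cat >> h.py <<'E'
from scipy.spatial.transform import Rotation as Ro
def Rt(s): return Ro.from_euler('xyz',s['ee_rot']).as_matrix()
def plan(pos,jaw_deg=None):
    """tool-frame shift (25mm units) & turn (6deg units) to reach TCP pos, tool down, jaw dir jaw_deg (mod 180). Turn applied AFTER shift."""
    s=telemetry.get_state(); R=Rt(s); d=R.T@(np.array(pos)-s['eef_pos'])/.025
    out=dict(pos=s['eef_pos'].round(4),yaw=np.degrees(np.arctan2(R[1,2],R[0,2])).round(2),shift=d.round(2))
    if jaw_deg is not None:
        for j in (jaw_deg,jaw_deg+180):
            a=np.radians(j); z=np.array([np.cos(a),np.sin(a),0]); x=np.array([0,0,-1.]); G=np.stack([x,np.cross(z,x),z],1)
            rv=Ro.from_matrix(R.T@G).as_rotvec(degrees=True)/6
            out['turn%d'%j]=rv.round(2)
            out['shift_after_turn%d'%j]=(G.T@(np.array(pos)-s['eef_pos'])/.025).round(2)
    for k,v in out.items(): print(k,v)
E
python3 - <<'E'
from h import *
s=telemetry.get_state(); print(Rt(s).round(3),s['q'].round(2))
plan([.55,.02,.42],87.6)
plan([.628,.311,.42],106)
E
```

```text
[[-0.    -0.948 -0.318]
 [-0.    -0.318  0.948]
 [-1.     0.     0.   ]] [-0.96  0.36  0.01  0.   -1.22 -0.29]
pos [ 0.2147 -0.6399  0.4046]
yaw 108.55
shift [ -0.61 -21.11  20.76]
turn87 [ 3.49  0.   -0.  ]
shift_after_turn87 [ -0.61 -12.29  26.94]
turn267 [-26.51   0.     0.  ]
shift_after_turn267 [ -0.61  12.29 -26.94]
pos [ 0.2147 -0.6399  0.4046]
yaw 108.55
shift [ -0.61 -27.77  30.8 ]
turn106 [ 0.43  0.   -0.  ]
shift_after_turn106 [ -0.61 -26.37  32.01]
turn286 [-29.57   0.     0.  ]
shift_after_turn286 [ -0.61  26.37 -32.01]
```

Request:
play_rows:
  steps:
    - {"ax":0.87,"gripper":1}
    - {"ax":0.87}
    - {"ax":0.87}
    - {"ax":0.88}
    - {"tz":1,"ty":-0.45}
    - {"tz":1,"ty":-0.45}
    - {"tz":1,"ty":-0.45}
    - {"tz":1,"ty":-0.45}
    - {"tz":1,"ty":-0.45}
    - {"tz":1,"ty":-0.45}
    - {"tz":1,"ty":-0.45}
    - {"tz":1,"ty":-0.45}
    - {"tz":1,"ty":-0.45}
    - {"tz":1,"ty":-0.45}
    - {"tz":1,"ty":-0.45}
    - {"tz":1,"ty":-0.45}
    - {"tz":1,"ty":-0.45}
    - {"tz":1,"ty":-0.45}
    - {"tz":1,"ty":-0.45}
    - {"tz":1,"ty":-0.45}

```text
invalid input
```

Request:
play_rows:
  steps:
    - {"tz":1,"ty":-0.45}
    - {"tz":1,"ty":-0.45}
    - {"tz":1,"ty":-0.45}
    - {"tz":1,"ty":-0.45}
    - {"tz":1,"ty":-0.45}
    - {"tz":1,"ty":-0.45}
    - {"tz":1,"ty":-0.45}
    - {"tz":1,"ty":-0.45}
    - {"tz":1,"ty":-0.45}
    - {"tz":1,"ty":-0.45}
    - {"tz":1,"ty":-0.45,"tx":-0.6}
    - {}
    - {}

```text
invalid input
```

Run:
```python
from h import *
s=telemetry.get_state(); T=wristT(s); img=optics.grab_frame('wrist'); np.save('T1.npy',T)
save('w1',cv2.resize(img,None,fx=1.5,fy=1.5,interpolation=cv2.INTER_CUBIC)); print(s['t'],s['eef_pos'],np.degrees(s['ee_rot']),s['force'])
for n,z in {'pad':.008,'frame_bar':.117,'hatch_handle':.131,'round_flange':.008}.items():
    for r in finder.pinpoint(n,'wrist')[:2]:
        uv=r['location'][::-1]; print(n,round(r['confidence'],2),np.round(uv,1),atz('wrist',uv,z,T).round(4))
m=finder.silhouettes('pad','wrist')
for r in m[:1]:
    c=max(cv2.findContours(r['pixels'].astype(np.uint8),0,2)[0],key=cv2.contourArea)
    P=np.array([atz('wrist',p[0],.011,T)[:2] for p in c],np.float32)*1000; print(r['confidence'],cv2.minAreaRect(P))
```

```text
1.05 [ 0.21474987 -0.63991785  0.40464885] [  73.75989704   89.99810358 -177.6868238 ] [-0.02763042 -0.02950989 -0.20672563]
```

View pics/w1.png

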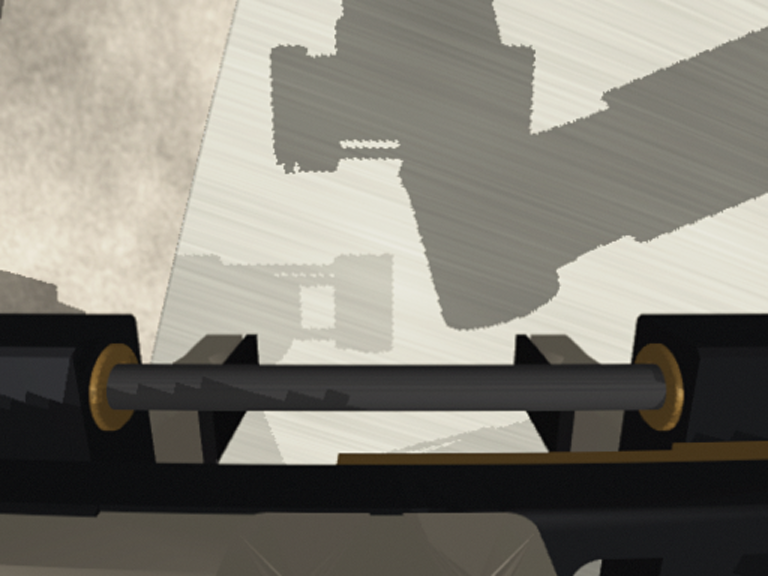

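The moves were refused, probably because every row needs all the keys. I'll retry with complete rows.

Request:
play_rows:
  steps:
    - {"gripper":1,"tx":0,"ty":0,"tz":0,"ax":0.87,"ay":0,"az":0}
    - {"gripper":1,"tx":0,"ty":0,"tz":0,"ax":0.87,"ay":0,"az":0}
    - {"gripper":1,"tx":0,"ty":0,"tz":0,"ax":0.87,"ay":0,"az":0}
    - {"gripper":1,"tx":0,"ty":0,"tz":0,"ax":0.88,"ay":0,"az":0}
    - {"gripper":1,"tx":0,"ty":-0.45,"tz":1,"ax":0,"ay":0,"az":0}
    - {"gripper":1,"tx":0,"ty":-0.45,"tz":1,"ax":0,"ay":0,"az":0}
    - {"gripper":1,"tx":0,"ty":-0.45,"tz":1,"ax":0,"ay":0,"az":0}
    - {"gripper":1,"tx":0,"ty":-0.45,"tz":1,"ax":0,"ay":0,"az":0}
    - {"gripper":1,"tx":0,"ty":-0.45,"tz":1,"ax":0,"ay":0,"az":0}
    - {"gripper":1,"tx":0,"ty":-0.45,"tz":1,"ax":0,"ay":0,"az":0}
    - {"gripper":1,"tx":0,"ty":-0.45,"tz":1,"ax":0,"ay":0,"az":0}
    - {"gripper":1,"tx":0,"ty":-0.45,"tz":1,"ax":0,"ay":0,"az":0}
    - {"gripper":1,"tx":0,"ty":-0.45,"tz":1,"ax":0,"ay":0,"az":0}
    - {"gripper":1,"tx":0,"ty":-0.45,"tz":1,"ax":0,"ay":0,"az":0}
    - {"gripper":1,"tx":0,"ty":-0.45,"tz":1,"ax":0,"ay":0,"az":0}
    - {"gripper":1,"tx":0,"ty":-0.45,"tz":1,"ax":0,"ay":0,"az":0}

```text
t: 2.68
eef_pos: [0.3624, -0.3446, 0.405]
ee_rot: [-1.942, 1.57, -0.413]
force: [0.5, -0.1, -0.2]
width: 0.0875
```

Request:
play_rows:
  steps:
    - {"gripper":1,"tx":0,"ty":-0.45,"tz":1,"ax":0,"ay":0,"az":0}
    - {"gripper":1,"tx":0,"ty":-0.45,"tz":1,"ax":0,"ay":0,"az":0}
    - {"gripper":1,"tx":0,"ty":-0.45,"tz":1,"ax":0,"ay":0,"az":0}
    - {"gripper":1,"tx":0,"ty":-0.45,"tz":1,"ax":0,"ay":0,"az":0}
    - {"gripper":1,"tx":0,"ty":-0.45,"tz":1,"ax":0,"ay":0,"az":0}
    - {"gripper":1,"tx":0,"ty":-0.45,"tz":1,"ax":0,"ay":0,"az":0}
    - {"gripper":1,"tx":0,"ty":-0.45,"tz":1,"ax":0,"ay":0,"az":0}
    - {"gripper":1,"tx":0,"ty":-0.45,"tz":1,"ax":0,"ay":0,"az":0}
    - {"gripper":1,"tx":0,"ty":-0.45,"tz":1,"ax":0,"ay":0,"az":0}
    - {"gripper":1,"tx":0,"ty":-0.45,"tz":1,"ax":0,"ay":0,"az":0}
    - {"gripper":1,"tx":0,"ty":-0.45,"tz":1,"ax":0,"ay":0,"az":0}
    - {"gripper":1,"tx":0,"ty":-0.45,"tz":1,"ax":0,"ay":0,"az":0}
    - {"gripper":1,"tx":-0.3,"ty":0,"tz":0,"ax":0,"ay":0,"az":0}
    - {"gripper":1,"tx":0,"ty":0,"tz":0,"ax":0,"ay":0,"az":0}

```text
t: 3.85
eef_pos: [0.5103, -0.0505, 0.4131]
ee_rot: [-1.67, 1.57, -0.139]
force: [-0.5, 0.7, 0.6]
width: 0.0877
```

Run:
```python
from h import *
s=telemetry.get_state(); T=wristT(s); img=optics.grab_frame('wrist'); np.save('T1.npy',T)
save('w2',cv2.resize(img,None,fx=1.5,fy=1.5,interpolation=cv2.INTER_CUBIC)); print(s['t'],s['eef_pos'],np.degrees(s['ee_rot']),s['force'])
for n,z in {'pad':.008,'frame_bar':.117,'hatch_handle':.131,'round_flange':.008}.items():
    for r in finder.pinpoint(n,'wrist')[:2]:
        uv=r['location'][::-1]; print(n,round(r['confidence'],2),np.round(uv,1),atz('wrist',uv,z,T).round(4))
m=finder.silhouettes('pad','wrist')
for r in m[:1]:
    c=max(cv2.findContours(r['pixels'].astype(np.uint8),0,2)[0],key=cv2.contourArea)
    P=np.array([atz('wrist',p[0],.011,T)[:2] for p in c],np.float32)*1000; print(r['confidence'],cv2.minAreaRect(P))
```

```text
3.85 [ 0.51027074 -0.05050761  0.4130876 ] [-95.69297171  89.93088873  -7.93773789] [-0.52126948  0.67434469  0.62946507]
pad 0.83 [269.4 239.7] [ 0.6029 -0.0382  0.008 ]
round_flange 0.56 [343.1 247.6] [0.6176 0.0547 0.008 ]
0.65 ((563.6341552734375, -35.724761962890625), (56.89737319946289, 85.34228515625), 84.53358459472656)
```

View pics/w2.png

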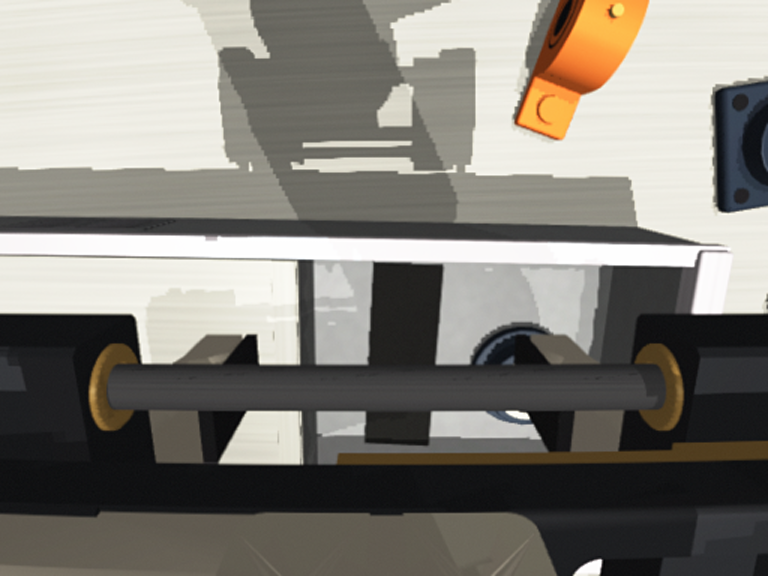

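Wrist view: the pad is a dark strip, with its left and right edges at (373→365) and (443→429) and its far end at row 444 in the 1.5x picture. The hatch edge is at column 300, the round flange at (520,370), and the near track edge at row 250.

Run:
```python
from h import *
T=np.load('T1.npy')
w=lambda p,z:atz('wrist',np.array(p)/1.5,z,T).round(4)
for p in [(365,443),(429,445),(373,263),(443,265),(369,350),(437,350)]: print('pad',p,w(p,.011))
print('hatch edge',w((300,262),.108),w((302,465),.108))
print('track outer top edge',w((0,236),.112),w((690,247),.112)); print('inner',w((0,253),.112),w((690,265),.112))
print('bar',w((700,290),.117),w((728,290),.117))
plan([.60,.02,.42],87.6); plan([.628,.311,.42],106)
```

```text
pad (365, 443) [ 0.6783 -0.0747  0.011 ]
pad (429, 445) [ 0.6826 -0.019   0.011 ]
pad (373, 263) [ 0.5192 -0.0603  0.011 ]
pad (443, 265) [ 0.523  -0.0052  0.011 ]
pad (369, 350) [ 0.592  -0.0669  0.011 ]
pad (437, 350) [ 0.5943 -0.0109  0.011 ]
hatch edge [ 0.4976 -0.0998  0.108 ] [ 0.6335 -0.1101  0.108 ]
track outer top edge [ 0.4737 -0.2758  0.112 ] [0.4968 0.1289 0.112 ]
inner [ 0.4837 -0.2782  0.112 ] [0.5076 0.1301 0.112 ]
bar [0.5217 0.1347 0.117 ] [0.5224 0.152  0.117 ]
pos [ 0.5091 -0.0524  0.4121]
yaw 87.55
shift [-0.32 -3.51  3.05]
turn87 [-0.01  0.   -0.  ]
shift_after_turn87 [-0.32 -3.51  3.05]
turn267 [29.99 -0.   -0.  ]
shift_after_turn267 [-0.32  3.51 -3.05]
pos [ 0.5091 -0.0524  0.4121]
yaw 87.55
shift [-0.32 -4.13 14.73]
turn106 [-3.08  0.   -0.  ]
shift_after_turn106 [-0.32 -8.58 12.66]
turn286 [26.92 -0.   -0.  ]
shift_after_turn286 [ -0.32   8.58 -12.66]
```

Request:
play_rows:
  steps:
    - {"gripper":1,"tx":0,"ty":-0.44,"tz":1,"ax":0,"ay":0,"az":0}
    - {"gripper":1,"tx":0,"ty":-0.44,"tz":1,"ax":0,"ay":0,"az":0}
    - {"gripper":1,"tx":0,"ty":-0.44,"tz":1,"ax":0,"ay":0,"az":0}
    - {"gripper":1,"tx":0,"ty":-0.44,"tz":1,"ax":0,"ay":0,"az":0}
    - {"gripper":1,"tx":0,"ty":-0.44,"tz":1,"ax":0,"ay":0,"az":0}
    - {"gripper":1,"tx":0,"ty":-0.44,"tz":1,"ax":0,"ay":0,"az":0}
    - {"gripper":1,"tx":0,"ty":-0.44,"tz":1,"ax":0,"ay":0,"az":0}
    - {"gripper":1,"tx":0,"ty":-0.44,"tz":1,"ax":0,"ay":0,"az":0}
    - {"gripper":1,"tx":0,"ty":-0.44,"tz":1,"ax":0,"ay":0,"az":0}
    - {"gripper":1,"tx":0,"ty":-0.44,"tz":1,"ax":0,"ay":0,"az":0}
    - {"gripper":1,"tx":0,"ty":-0.44,"tz":1,"ax":0,"ay":0,"az":0}
    - {"gripper":1,"tx":0,"ty":-0.44,"tz":1,"ax":0,"ay":0,"az":0}
    - {"gripper":1,"tx":0,"ty":-0.44,"tz":1,"ax":0,"ay":0,"az":0}
    - {"gripper":1,"tx":0,"ty":-0.44,"tz":1,"ax":0,"ay":0,"az":0}
    - {"gripper":1,"tx":0,"ty":-0.44,"tz":1,"ax":0,"ay":0,"az":0}
    - {"gripper":1,"tx":0,"ty":0,"tz":0,"ax":-0.77,"ay":0,"az":0}
    - {"gripper":1,"tx":0,"ty":0,"tz":0,"ax":-0.77,"ay":0,"az":0}
    - {"gripper":1,"tx":0,"ty":0,"tz":0,"ax":-0.77,"ay":0,"az":0}
    - {"gripper":1,"tx":0,"ty":0,"tz":0,"ax":-0.77,"ay":0,"az":0}
    - {"gripper":1,"tx":0,"ty":0,"tz":0,"ax":0,"ay":0,"az":0}

```text
t: 5.82
eef_pos: [0.6903, 0.3154, 0.4117]
ee_rot: [1.916, 1.57, -2.513]
force: [-0.6, 0.9, -0.1]
width: 0.0877
```

Run:
```python
from h import *
s=telemetry.get_state(); T=wristT(s); img=optics.grab_frame('wrist'); np.save('T2.npy',T)
save('w3',cv2.resize(img,None,fx=1.5,fy=1.5,interpolation=cv2.INTER_CUBIC)); print(s['t'],s['eef_pos'],np.degrees(s['ee_rot']),s['force'])
for r in finder.pinpoint('pillow_block','wrist')[:3]:
        uv=r['location'][::-1]; print(round(r['confidence'],2),np.round(uv,1),atz('wrist',uv,0,T).round(4))
```

```text
5.8167 [0.6902515  0.31543398 0.41166839] [ 109.75236492   89.95826973 -143.99889688] [-0.58017575  0.88020333 -0.13795976]
0.64 [263.  110.7] [0.6252 0.3047 0.    ]
```

View pics/w3.png

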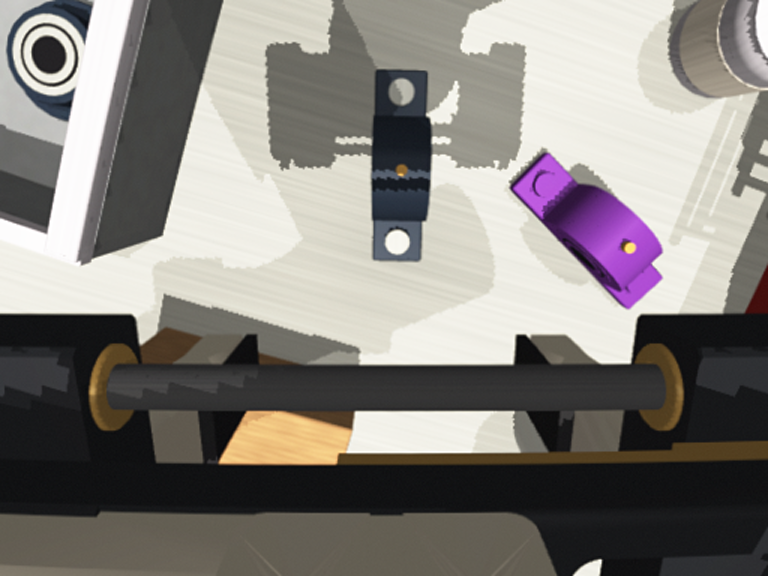

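The block's foot corners are at (376,70), (427,71), (373,260) and (420,261) in the 1.5x picture, nearly aligned with the jaws. The purple look-alike starts at column 512 and is clear of the fingers.

Run:
```python
from h import *
T=np.load('T2.npy')
w=lambda p,z:atz('wrist',np.array(p)/1.5,z,T).round(4)
P=[w(p,.014) for p in [(376,70),(427,71),(373,260),(420,261)]]
for p in P: print(p)
c=np.mean(P,0); d=(P[2]+P[3]-P[0]-P[1]); a=np.degrees(np.arctan2(d[1],d[0])); print(c,a,np.linalg.norm(d)/2)
print('purple near',w((512,188),.014),'nipple',w((401,170),.078))
plan([c[0],c[1],.058+.159],a+90)
```

```text
[0.5644 0.2727 0.014 ]
[0.5548 0.308  0.014 ]
[0.6981 0.3085 0.014 ]
[0.6886 0.3438 0.014 ]
[0.626475 0.30825  0.014   ] 14.984729200262274 0.138458305998593
purple near [0.6157 0.394  0.014 ] nipple [0.6265 0.3078 0.078 ]
pos [0.6902 0.3155 0.4119]
yaw 105.89
shift [7.8  2.53 0.42]
turn104 [ 0.15 -0.   -0.  ]
shift_after_turn104 [7.8  2.54 0.38]
turn284 [-2.985e+01  1.000e-02 -0.000e+00]
shift_after_turn284 [ 7.8  -2.54 -0.38]
```

Request:
play_rows:
  steps:
    - {"gripper":0.85,"tx":0.2,"ty":0.85,"tz":0.13,"ax":0.05,"ay":0,"az":0}
    - {"gripper":0.85,"tx":0.5,"ty":0.85,"tz":0.13,"ax":0.05,"ay":0,"az":0}
    - {"gripper":0.85,"tx":0.5,"ty":0.84,"tz":0.12,"ax":0.05,"ay":0,"az":0}
    - {"gripper":0.85,"tx":0.8,"ty":0,"tz":0,"ax":0,"ay":0,"az":0}
    - {"gripper":0.85,"tx":0.8,"ty":0,"tz":0,"ax":0,"ay":0,"az":0}
    - {"gripper":0.85,"tx":0.8,"ty":0,"tz":0,"ax":0,"ay":0,"az":0}
    - {"gripper":0.85,"tx":0.8,"ty":0,"tz":0,"ax":0,"ay":0,"az":0}
    - {"gripper":0.85,"tx":0.8,"ty":0,"tz":0,"ax":0,"ay":0,"az":0}
    - {"gripper":0.85,"tx":0.8,"ty":0,"tz":0,"ax":0,"ay":0,"az":0}
    - {"gripper":0.85,"tx":0.8,"ty":0,"tz":0,"ax":0,"ay":0,"az":0}
    - {"gripper":0.85,"tx":0.6,"ty":0,"tz":0,"ax":0,"ay":0,"az":0}
    - {"gripper":0.85,"tx":0.4,"ty":0,"tz":0,"ax":0,"ay":0,"az":0}
    - {"gripper":0.85,"tx":0,"ty":0,"tz":0,"ax":0,"ay":0,"az":0}

```text
t: 7.0
eef_pos: [0.6257, 0.3072, 0.2147]
ee_rot: [1.926, 1.567, -2.523]
force: [-0.7, 0.5, -1.7]
width: 0.0746
```

Run:
```python
from h import *
s=telemetry.get_state();print(s['force'])
plan([.6265,.308,.217],105)
img=optics.grab_frame('side'); save('s3',cv2.resize(img[180:310,80:260],None,fx=4,fy=4,interpolation=cv2.INTER_CUBIC))
```

```text
[-0.70745775  0.4896933  -1.65609257]
pos [0.6257 0.3072 0.2147]
yaw 105.06
shift [-0.09 -0.04  0.02]
turn105 [ 0.01 -0.01 -0.03]
shift_after_turn105 [-0.09 -0.04  0.02]
turn285 [-2.999e+01  5.000e-02 -2.000e-02]
shift_after_turn285 [-0.09  0.04 -0.02]
```

View pics/s3.png

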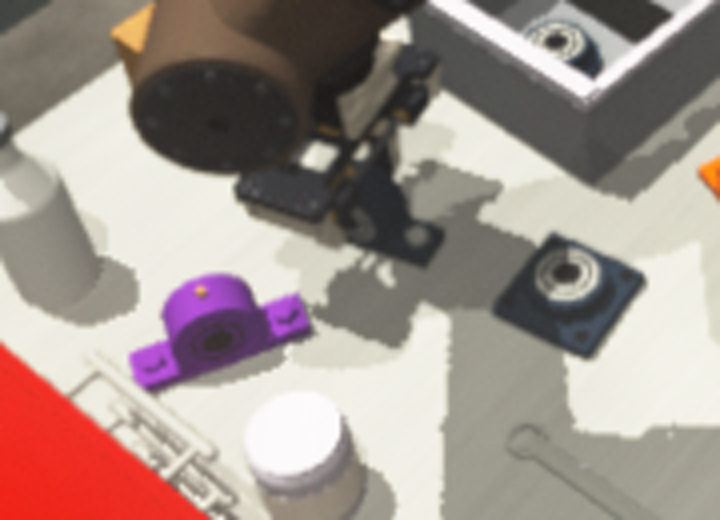

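The side view shows the jaws straddling the housing, with everything around them clear. I'll raise 3 mm, then grip.

Request:
play_rows:
  newtons: 35
  steps:
    - {"gripper":0.85,"tx":-0.12,"ty":0,"tz":0,"ax":0,"ay":0,"az":0}
    - {"gripper":0.85,"tx":0,"ty":0,"tz":0,"ax":0,"ay":0,"az":0}
    - {"gripper":0.2,"tx":0,"ty":0,"tz":0,"ax":0,"ay":0,"az":0}
    - {"gripper":0.2,"tx":0,"ty":0,"tz":0,"ax":0,"ay":0,"az":0}
    - {"gripper":0.2,"tx":0,"ty":0,"tz":0,"ax":0,"ay":0,"az":0}
    - {"gripper":0.2,"tx":0,"ty":0,"tz":0,"ax":0,"ay":0,"az":0}
    - {"gripper":0.2,"tx":0,"ty":0,"tz":0,"ax":0,"ay":0,"az":0}
    - {"gripper":0.2,"tx":0,"ty":0,"tz":0,"ax":0,"ay":0,"az":0}

```text
t: 7.72
eef_pos: [0.6263, 0.3079, 0.2202]
ee_rot: [2.816, 1.571, -1.632]
force: [0.2, -4.5, 5.1]
width: 0.04
```

Run:
```python
from h import *
s=telemetry.get_state();print(s['force'],s['width'])
plan([.6265,.308,.40],105)
```

```text
[ 0.20547353 -4.52305114  5.13706351] 0.04004487799285761
pos [0.6263 0.3079 0.2202]
yaw 105.2
shift [-7.19 -0.01 -0.  ]
turn105 [ 0.03 -0.   -0.  ]
shift_after_turn105 [-7.19 -0.01  0.  ]
turn285 [-29.97   0.    -0.  ]
shift_after_turn285 [-7.19  0.01 -0.  ]
```

Request:
play_rows:
  steps:
    - {"gripper":0.2,"tx":0,"ty":0,"tz":0,"ax":0,"ay":0,"az":0}
    - {"gripper":0.2,"tx":-0.3,"ty":0,"tz":0,"ax":0,"ay":0,"az":0}
    - {"gripper":0.2,"tx":-0.8,"ty":0,"tz":0,"ax":0,"ay":0,"az":0}
    - {"gripper":0.2,"tx":-0.8,"ty":0,"tz":0,"ax":0,"ay":0,"az":0}
    - {"gripper":0.2,"tx":-0.8,"ty":0,"tz":0,"ax":0,"ay":0,"az":0}
    - {"gripper":0.2,"tx":-0.8,"ty":0,"tz":0,"ax":0,"ay":0,"az":0}
    - {"gripper":0.2,"tx":-0.8,"ty":0,"tz":0,"ax":0,"ay":0,"az":0}
    - {"gripper":0.2,"tx":-0.8,"ty":0,"tz":0,"ax":0,"ay":0,"az":0}
    - {"gripper":0.2,"tx":-0.8,"ty":0,"tz":0,"ax":0,"ay":0,"az":0}
    - {"gripper":0.2,"tx":-0.8,"ty":0,"tz":0,"ax":0,"ay":0,"az":0}
    - {"gripper":0.2,"tx":-0.5,"ty":0,"tz":0,"ax":0,"ay":0,"az":0}
    - {"gripper":0.2,"tx":0,"ty":0,"tz":0,"ax":0,"ay":0,"az":0}
    - {"gripper":0.2,"tx":0,"ty":0,"tz":0,"ax":0,"ay":0,"az":0}

```text
t: 8.8
eef_pos: [0.6259, 0.308, 0.3995]
ee_rot: [0.745, 1.57, 2.58]
force: [-0.5, -0.2, -9.1]
width: 0.0378
```

Run:
```python
from h import *
s=telemetry.get_state();print(s['force'],s['width'],s['t'])
plan([.601,-.039,.40],85)
a=optics.grab_frame('side'); b=optics.grab_frame('wrist'); c=optics.grab_frame('scene')
save('g4',np.hstack([cv2.resize(a[100:300,80:330],None,fx=1.5,fy=1.5),b[84:384,50:450]]))
save('g5',cv2.resize(c[100:384,80:400],None,fx=2,fy=2))
```

```text
[-0.47639646 -0.22064596 -9.13955309] 0.037841101055140915 8.8
pos [0.6259 0.308  0.3995]
yaw 105.18
shift [ -0.02   4.6  -13.13]
turn85 [ 3.36  0.01 -0.01]
shift_after_turn85 [ -0.02  -0.22 -13.91]
turn265 [-2.664e+01  1.000e-02  1.000e-02]
shift_after_turn265 [-0.02  0.22 13.91]
```

View pics/g4.png

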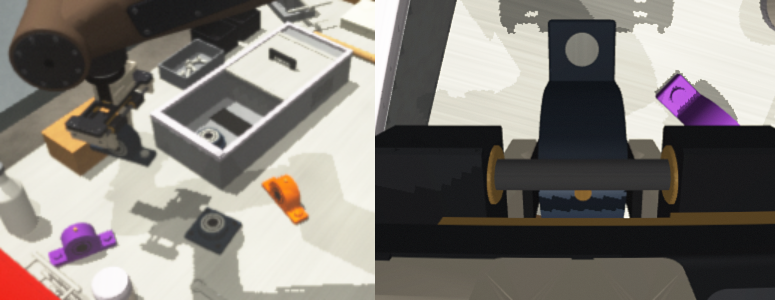

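View pics/g5.png

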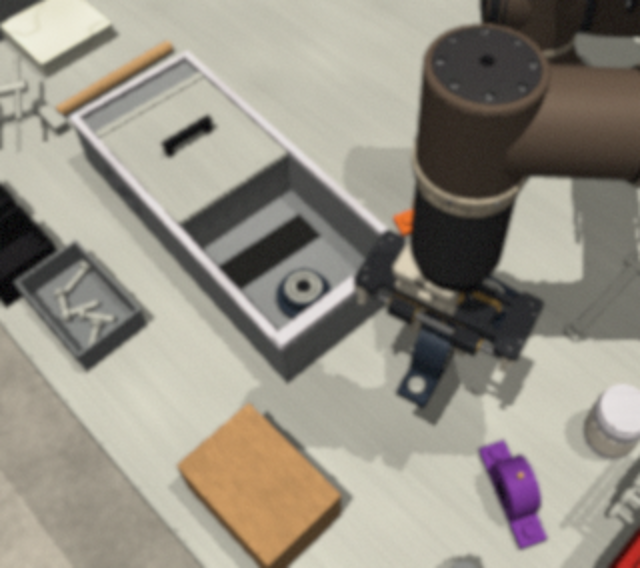

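The block is held upright and centred, with about 0.85 kg on the wrist. I'll move it over the pad.

Request:
play_rows:
  steps:
    - {"gripper":0.2,"tx":0,"ty":0,"tz":0,"ax":0.84,"ay":0,"az":0}
    - {"gripper":0.2,"tx":0,"ty":0,"tz":0,"ax":0.84,"ay":0,"az":0}
    - {"gripper":0.2,"tx":0,"ty":0,"tz":0,"ax":0.84,"ay":0,"az":0}
    - {"gripper":0.2,"tx":0,"ty":0,"tz":0,"ax":0.84,"ay":0,"az":0}
    - {"gripper":0.2,"tx":0,"ty":0,"tz":-0.4,"ax":0,"ay":0,"az":0}
    - {"gripper":0.2,"tx":0,"ty":0,"tz":-0.9,"ax":0,"ay":0,"az":0}
    - {"gripper":0.2,"tx":0,"ty":0,"tz":-1,"ax":0,"ay":0,"az":0}
    - {"gripper":0.2,"tx":0,"ty":0,"tz":-1,"ax":0,"ay":0,"az":0}
    - {"gripper":0.2,"tx":0,"ty":-0.1,"tz":-1,"ax":0,"ay":0,"az":0}
    - {"gripper":0.2,"tx":0,"ty":-0.1,"tz":-1,"ax":0,"ay":0,"az":0}
    - {"gripper":0.2,"tx":0,"ty":0,"tz":-1,"ax":0,"ay":0,"az":0}
    - {"gripper":0.2,"tx":0,"ty":0,"tz":-1,"ax":0,"ay":0,"az":0}
    - {"gripper":0.2,"tx":0,"ty":0,"tz":-1,"ax":0,"ay":0,"az":0}
    - {"gripper":0.2,"tx":0,"ty":0,"tz":-1,"ax":0,"ay":0,"az":0}
    - {"gripper":0.2,"tx":0,"ty":0,"tz":-1,"ax":0,"ay":0,"az":0}
    - {"gripper":0.2,"tx":0,"ty":0,"tz":-1,"ax":0,"ay":0,"az":0}
    - {"gripper":0.2,"tx":0,"ty":0,"tz":-1,"ax":0,"ay":0,"az":0}
    - {"gripper":0.2,"tx":0,"ty":0,"tz":-1,"ax":0,"ay":0,"az":0}
    - {"gripper":0.2,"tx":0,"ty":0,"tz":-0.6,"ax":0,"ay":0,"az":0}
    - {"gripper":0.2,"tx":0,"ty":0,"tz":0,"ax":0,"ay":0,"az":0}

```text
t: 10.62
eef_pos: [0.6003, -0.0416, 0.3994]
ee_rot: [2.07, 1.569, -2.731]
force: [-0.1, 1.0, -7.9]
width: 0.0381
```

Run:
```python
from h import *
s=telemetry.get_state();print(s['force'],s['width'],s['t'])
plan([.601,-.039,.235],85)
s=telemetry.get_state(); T=wristT(s); b=optics.grab_frame('wrist'); a=optics.grab_frame('side'); c=optics.grab_frame('scene'); np.save('T5.npy',T)
save('w5',cv2.resize(b,None,fx=1.5,fy=1.5))
save('g6',np.hstack([cv2.resize(a[80:280,150:350],None,fx=2,fy=2),cv2.resize(c[120:320,110:310],None,fx=2,fy=2)]))
```

```text
[-0.09748425  0.96704441 -7.90930475] 0.0381214277581042 10.6167
pos [ 0.6003 -0.0416  0.3994]
yaw 84.95
shift [ 6.58 -0.03  0.11]
turn85 [-0.01 -0.01 -0.02]
shift_after_turn85 [ 6.58 -0.02  0.11]
turn265 [ 2.999e+01 -3.000e-02  2.000e-02]
shift_after_turn265 [ 6.58  0.02 -0.11]
```

View pics/w5.png

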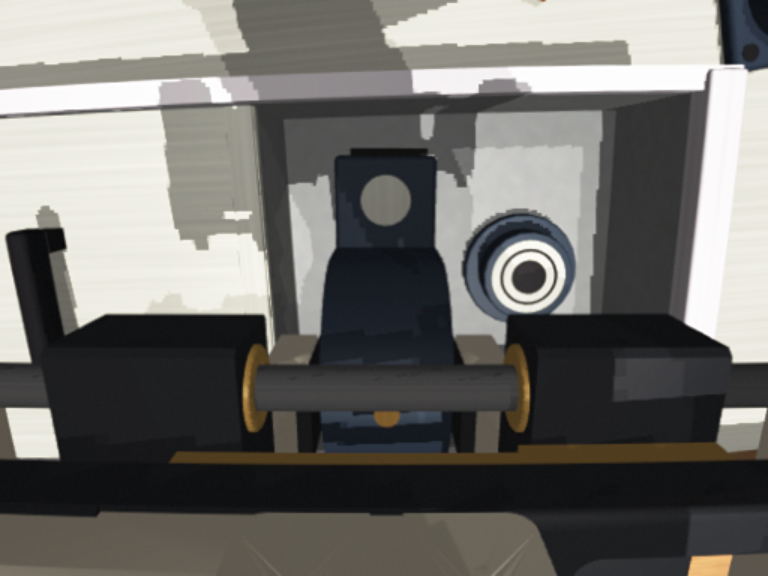

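View pics/g6.png

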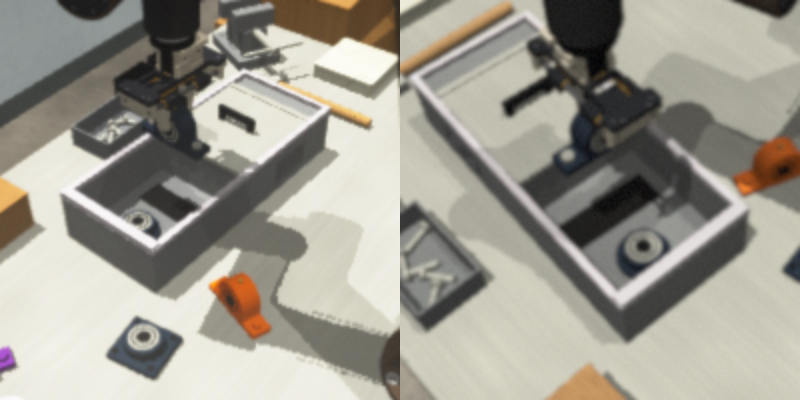

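The block hangs over the pad. Only the pad's near end shows, a thin dark strip from (351,150) to (427,150) above the foot in the 1.5x picture. I'll compute its position.

Run:
```python
from h import *
T=np.load('T5.npy')
w=lambda p,z:atz('wrist',np.array(p)/1.5,z,T).round(4)
a,b=w((351,149),.011),w((428,149),.011);print(a,b,(a+b)/2)
print('expected near end mid',np.array([.601,-.039])-.08*np.array([np.cos(np.radians(-5)),np.sin(np.radians(-5))]))
zf=.3994-.2202
print('foot',w((336,157),zf+.014),w((436,157),zf+.014))
print('hatch edge',w((253,105),.108),w((272,340),.108))
print('track',w((0,90),.112),w((700,66),.112))
```

```text
[ 0.52   -0.0593  0.011 ] [ 0.525 -0.004  0.011] [ 0.5225  -0.03165  0.011  ]
expected near end mid [ 0.52130442 -0.03202754]
foot [ 0.529  -0.0532  0.1932] [ 0.5323 -0.0168  0.1932]
hatch edge [ 0.4966 -0.1018  0.108 ] [ 0.6262 -0.1102  0.108 ]
track [ 0.475  -0.2339  0.112 ] [0.4969 0.1305 0.112 ]
```

Request:
play_rows:
  steps:
    - {"gripper":0.2,"tx":0.3,"ty":-0.02,"tz":0.05,"ax":0,"ay":0,"az":0}
    - {"gripper":0.2,"tx":0.6,"ty":0,"tz":0.06,"ax":0,"ay":0,"az":0}
    - {"gripper":0.2,"tx":0.7,"ty":0,"tz":0,"ax":0,"ay":0,"az":0}
    - {"gripper":0.2,"tx":0.7,"ty":0,"tz":0,"ax":0,"ay":0,"az":0}
    - {"gripper":0.2,"tx":0.7,"ty":0,"tz":0,"ax":0,"ay":0,"az":0}
    - {"gripper":0.2,"tx":0.7,"ty":0,"tz":0,"ax":0,"ay":0,"az":0}
    - {"gripper":0.2,"tx":0.7,"ty":0,"tz":0,"ax":0,"ay":0,"az":0}
    - {"gripper":0.2,"tx":0.7,"ty":0,"tz":0,"ax":0,"ay":0,"az":0}
    - {"gripper":0.2,"tx":0.6,"ty":0,"tz":0,"ax":0,"ay":0,"az":0}
    - {"gripper":0.2,"tx":0.4,"ty":0,"tz":0,"ax":0,"ay":0,"az":0}
    - {"gripper":0.2,"tx":0.3,"ty":0,"tz":0,"ax":0,"ay":0,"az":0}
    - {"gripper":0.2,"tx":0,"ty":0,"tz":0,"ax":0,"ay":0,"az":0}
    - {"gripper":0.2,"tx":0,"ty":0,"tz":0,"ax":0,"ay":0,"az":0}
    - {"gripper":0.2,"tx":0,"ty":0,"tz":0,"ax":0,"ay":0,"az":0}

```text
t: 11.93
eef_pos: [0.6025, -0.0357, 0.2411]
ee_rot: [-1.407, 1.569, 0.078]
force: [0.7, 0.0, -7.1]
width: 0.0378
```

Run:
```python
from h import *
s=telemetry.get_state();print(s['force'],s['width'],s['t'])
plan([.601,-.039,.231],85)
a=optics.grab_frame('side'); c=optics.grab_frame('scene'); b=optics.grab_frame('wrist')
save('w6',b)
save('g7',np.hstack([cv2.resize(a[80:280,150:350],None,fx=2,fy=2),cv2.resize(c[120:320,110:310],None,fx=2,fy=2)]))
```

```text
[ 0.71881217  0.02351702 -7.05628951] 0.03782570765749369 11.9333
pos [ 0.6025 -0.0357  0.2411]
yaw 85.06
shift [ 0.4   0.05 -0.14]
turn85 [0.01 0.   0.02]
shift_after_turn85 [ 0.4   0.05 -0.14]
turn265 [-2.999e+01 -2.000e-02  0.000e+00]
shift_after_turn265 [ 0.4  -0.05  0.14]
```

View pics/w6.png

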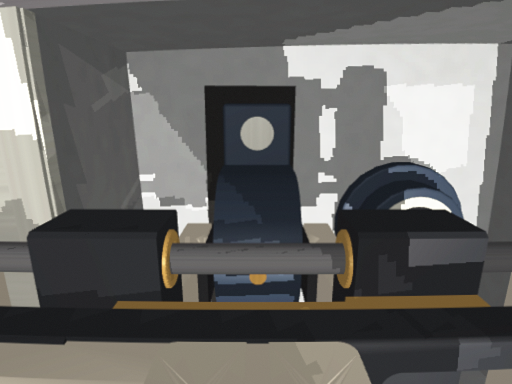

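View pics/g7.png

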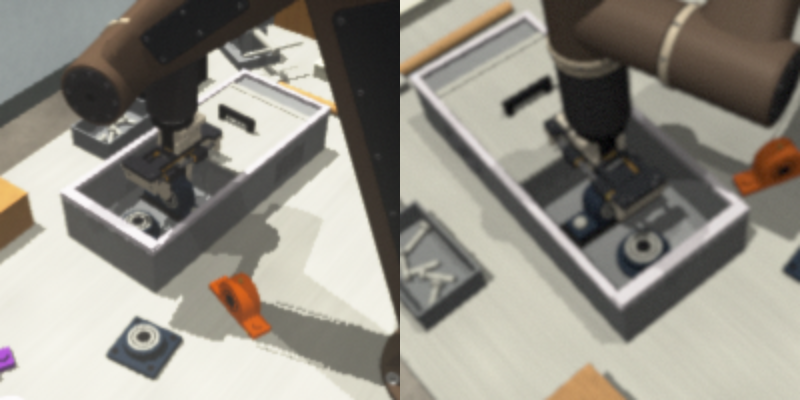

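In the wrist view the foot spans columns 224–290 and the pad 206–295, so the block sits about 3 mm too far to +y. I'll correct that and lower slowly.

Request:
play_rows:
  steps:
    - {"gripper":0.2,"tx":0,"ty":0.04,"tz":-0.13,"ax":0,"ay":0,"az":0}
    - {"gripper":0.2,"tx":0.1,"ty":0,"tz":0,"ax":0,"ay":0,"az":0}
    - {"gripper":0.2,"tx":0.1,"ty":0,"tz":0,"ax":0,"ay":0,"az":0}
    - {"gripper":0.2,"tx":0.1,"ty":0,"tz":0,"ax":0,"ay":0,"az":0}
    - {"gripper":0.2,"tx":0,"ty":0,"tz":0,"ax":0,"ay":0,"az":0}
    - {"gripper":0.2,"tx":0,"ty":0,"tz":0,"ax":0,"ay":0,"az":0}
    - {"gripper":0.2,"tx":0,"ty":0,"tz":0,"ax":0,"ay":0,"az":0}

```text
t: 12.67
eef_pos: [0.6007, -0.0391, 0.2326]
ee_rot: [2.15, 1.571, -2.649]
force: [0.1, -0.6, -6.7]
width: 0.0377
```

Request:
play_rows:
  steps:
    - {"gripper":0.2,"tx":0.05,"ty":0,"tz":0,"ax":0,"ay":0,"az":0}
    - {"gripper":0.2,"tx":0,"ty":0,"tz":0,"ax":0,"ay":0,"az":0}
    - {"gripper":0.2,"tx":0.05,"ty":0,"tz":0,"ax":0,"ay":0,"az":0}
    - {"gripper":0.2,"tx":0,"ty":0,"tz":0,"ax":0,"ay":0,"az":0}
    - {"gripper":0.2,"tx":0,"ty":0,"tz":0,"ax":0,"ay":0,"az":0}

```text
t: 13.08
eef_pos: [0.6007, -0.0391, 0.2312]
ee_rot: [-1.642, 1.57, -0.158]
force: [-5.4, 0.3, 4.3]
width: 0.0375
```

The force changed from -7 to +4 N, so the block is down on the pad. I'll release.

Request:
play_rows:
  steps:
    - {"gripper":0.5,"tx":0,"ty":0,"tz":0,"ax":0,"ay":0,"az":0}
    - {"gripper":0.6,"tx":0,"ty":0,"tz":0,"ax":0,"ay":0,"az":0}
    - {"gripper":0.6,"tx":0,"ty":0,"tz":0,"ax":0,"ay":0,"az":0}
    - {"gripper":0.6,"tx":0,"ty":0,"tz":0,"ax":0,"ay":0,"az":0}
    - {"gripper":0.6,"tx":0,"ty":0,"tz":0,"ax":0,"ay":0,"az":0}
    - {"gripper":0.6,"tx":0,"ty":0,"tz":0,"ax":0,"ay":0,"az":0}

```text
t: 13.58
eef_pos: [0.6008, -0.0391, 0.2302]
ee_rot: [-1.444, 1.571, 0.04]
force: [0.3, -0.2, 0.4]
width: 0.0527
```

Run:
```python
from h import *
s=telemetry.get_state();print(s['force'],s['width'],s['t'],s['eef_pos'])
b=optics.grab_frame('wrist'); save('w7',b)
```

```text
[ 0.2831712  -0.22840377  0.44762246] 0.052671539044914804 13.5833 [ 0.60079858 -0.03907058  0.23016456]
```

View pics/w7.png

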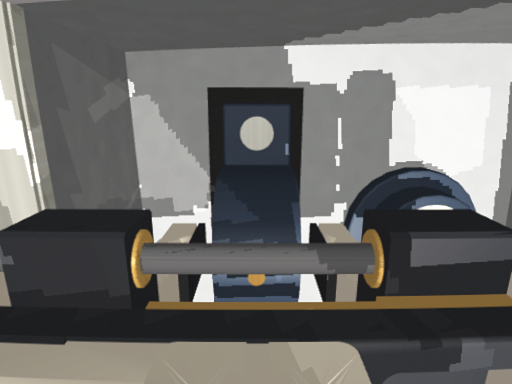

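The block is released and centred: its foot spans columns 222–291 and the pad 209–303. I'll retract straight up.

Request:
play_rows:
  steps:
    - {"gripper":0.6,"tx":-0.3,"ty":0,"tz":0,"ax":0,"ay":0,"az":0}
    - {"gripper":0.6,"tx":-0.6,"ty":0,"tz":0,"ax":0,"ay":0,"az":0}
    - {"gripper":0.6,"tx":-0.8,"ty":0,"tz":0,"ax":0,"ay":0,"az":0}
    - {"gripper":0.6,"tx":-0.8,"ty":0,"tz":0,"ax":0,"ay":0,"az":0}
    - {"gripper":0.6,"tx":-0.8,"ty":0,"tz":0,"ax":0,"ay":0,"az":0}
    - {"gripper":0.6,"tx":-0.8,"ty":0,"tz":0,"ax":0,"ay":0,"az":0}
    - {"gripper":0.6,"tx":-0.8,"ty":0,"tz":0,"ax":0,"ay":0,"az":0}
    - {"gripper":0.6,"tx":-0.8,"ty":0,"tz":0,"ax":0,"ay":0,"az":0}
    - {"gripper":0.6,"tx":-0.5,"ty":0,"tz":0,"ax":0,"ay":0,"az":0}
    - {"gripper":0.6,"tx":0,"ty":-1,"tz":-1,"ax":0,"ay":0,"az":0}
    - {"gripper":0.6,"tx":0,"ty":-1,"tz":-1,"ax":0,"ay":0,"az":0}
    - {"gripper":0.6,"tx":0,"ty":-0.5,"tz":-1,"ax":0,"ay":0,"az":0}
    - {"gripper":0.6,"tx":0,"ty":0,"tz":0,"ax":0,"ay":0,"az":0}
    - {"gripper":0.6,"tx":0,"ty":0,"tz":0,"ax":0,"ay":0,"az":0}

```text
t: 14.8
eef_pos: [0.6566, -0.1206, 0.3849]
ee_rot: [1.727, 1.57, -3.075]
force: [0.6, -0.9, 0.1]
width: 0.0529
```

Run:
```python
from h import *
s=telemetry.get_state();T=wristT(s);np.save('T8.npy',T);print(s['force'],s['t'],s['eef_pos'])
b=optics.grab_frame('wrist'); save('w8',cv2.resize(b,None,fx=1.5,fy=1.5))
for n,z in {'hatch_handle':.131,'pillow_block':.011,'round_flange':.008}.items():
  for r in finder.pinpoint(n,'wrist')[:2]:
        uv=r['location'][::-1]; print(n,round(r['confidence'],2),np.round(uv,1),atz('wrist',uv,z,T).round(4))
```

```text
[ 0.60042421 -0.88228481  0.14346583] 14.8 [ 0.65660041 -0.12061836  0.38492638]
hatch_handle 0.59 [100.7 127.8] [ 0.5918 -0.2252  0.131 ]
pillow_block 0.96 [330.3 111.1] [ 0.5981 -0.0378  0.011 ]
round_flange 0.95 [416.  123.5] [0.6188 0.0549 0.008 ]
```

View pics/w8.png

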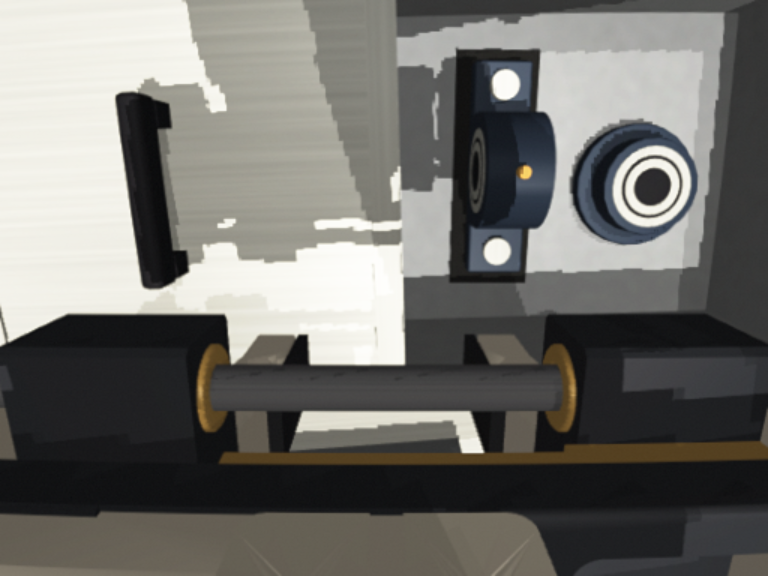

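The block stands on the pad and the handle is clearly visible at left, from about (130,95) to (155,285). Next I'll plan the hatch push, straddling the handle bar with the jaws.

Run:
```python
from h import *
T=np.load('T8.npy')
w=lambda p,z:atz('wrist',np.array(p)/1.5,z,T).round(4)
P=[w(p,.14) for p in [(118,95),(141,95),(143,287),(166,284)]]; print(P,np.mean(P,0))
d=P[2]+P[3]-P[0]-P[1]; print('yaw',np.degrees(np.arctan2(d[1],d[0])))
print('hatch edge',w((397,120),.108),w((406,350),.108))
plan([.592,-.226,.35],86.5)
```

```text
[array([ 0.5492, -0.2276,  0.14  ]), array([ 0.5503, -0.2174,  0.14  ]), array([ 0.6352, -0.2338,  0.14  ]), array([ 0.6348, -0.2224,  0.14  ])] [ 0.592375 -0.2253    0.14    ]
yaw -3.758311450650354
hatch edge [ 0.5689 -0.1066  0.108 ] [ 0.6903 -0.1119  0.108 ]
pos [ 0.6561 -0.1185  0.3856]
yaw 85.08
shift [ 1.42  2.18 -4.5 ]
turn86 [-0.24  0.    0.  ]
shift_after_turn86 [ 1.42  2.3  -4.45]
turn266 [29.76  0.   -0.  ]
shift_after_turn266 [ 1.42 -2.3   4.45]
```

Request:
play_rows:
  steps:
    - {"gripper":0.6,"tx":0,"ty":0,"tz":0,"ax":-0.24,"ay":0,"az":0}
    - {"gripper":0.6,"tx":0,"ty":0.46,"tz":-0.89,"ax":0,"ay":0,"az":0}
    - {"gripper":0.6,"tx":0,"ty":0.46,"tz":-0.89,"ax":0,"ay":0,"az":0}
    - {"gripper":0.6,"tx":0,"ty":0.46,"tz":-0.89,"ax":0,"ay":0,"az":0}
    - {"gripper":0.6,"tx":0,"ty":0.46,"tz":-0.89,"ax":0,"ay":0,"az":0}
    - {"gripper":0.6,"tx":0,"ty":0.46,"tz":-0.89,"ax":0,"ay":0,"az":0}
    - {"gripper":0.6,"tx":0.4,"ty":0,"tz":0,"ax":0,"ay":0,"az":0}
    - {"gripper":0.6,"tx":0.5,"ty":0,"tz":0,"ax":0,"ay":0,"az":0}
    - {"gripper":0.6,"tx":0,"ty":0,"tz":0,"ax":0,"ay":0,"az":0}
    - {"gripper":0.6,"tx":0,"ty":0,"tz":0,"ax":0,"ay":0,"az":0}

```text
t: 15.83
eef_pos: [0.592, -0.226, 0.3626]
ee_rot: [1.545, 1.57, 3.055]
force: [0.6, -0.2, 0.3]
width: 0.0525
```

Run:
```python
from h import *
plan([.592,-.226,.299],86.5)
a=optics.grab_frame('side'); c=optics.grab_frame('scene'); b=optics.grab_frame('wrist'); 
save('g9',np.hstack([b[84:384,:],cv2.resize(a[80:230,200:330],None,fx=2,fy=2)]))
```

```text
pos [ 0.592  -0.226   0.3626]
yaw 86.52
shift [ 2.54 -0.    0.  ]
turn86 [ 0.    0.   -0.01]
shift_after_turn86 [2.54 0.   0.  ]
turn266 [-3.e+01  1.e-02  0.e+00]
shift_after_turn266 [ 2.54 -0.   -0.  ]
```

View pics/g9.png

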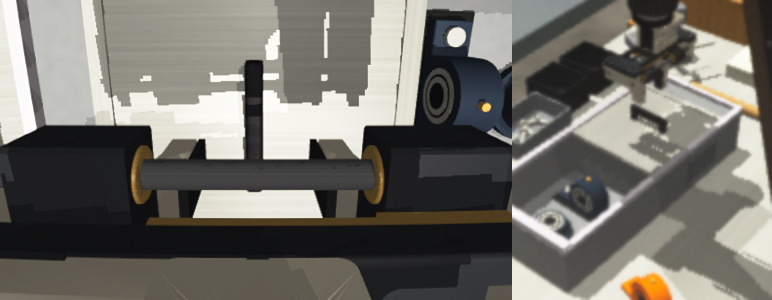

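The handle bar lies midway between the fingers. I'll descend and narrow the jaws.

Request:
play_rows:
  newtons: 5
  steps:
    - {"gripper":0.6,"tx":0.5,"ty":0,"tz":0,"ax":0,"ay":0,"az":0}
    - {"gripper":0.6,"tx":0.6,"ty":0,"tz":0,"ax":0,"ay":0,"az":0}
    - {"gripper":0.6,"tx":0.6,"ty":0,"tz":0,"ax":0,"ay":0,"az":0}
    - {"gripper":0.6,"tx":0.5,"ty":0,"tz":0,"ax":0,"ay":0,"az":0}
    - {"gripper":0.6,"tx":0.3,"ty":0,"tz":0,"ax":0,"ay":0,"az":0}
    - {"gripper":0.35,"tx":0,"ty":0,"tz":0,"ax":0,"ay":0,"az":0}
    - {"gripper":0.35,"tx":0,"ty":0,"tz":0,"ax":0,"ay":0,"az":0}
    - {"gripper":0.35,"tx":0,"ty":0,"tz":0,"ax":0,"ay":0,"az":0}

```text
t: 16.65
eef_pos: [0.5927, -0.2267, 0.3012]
ee_rot: [-1.834, 1.569, -0.324]
force: [0.4, -0.7, 0.1]
width: 0.0379
```

Run:
```python
from h import *
s=telemetry.get_state(); print(s['force'],s['width'])
# shut: case (0,.12); case yaw -3.5
y=np.radians(-3.6); 
plan(np.array([.592,-.226,.299])+.235*np.array([-np.sin(y),np.cos(y),0]),86.4)
```

```text
[ 0.3735191  -0.67165479  0.12781688] 0.03785351286540692
pos [ 0.5927 -0.2267  0.3012]
yaw 86.5
shift [0.09 0.01 9.43]
turn86 [ 0.02 -0.    0.01]
shift_after_turn86 [0.09 0.03 9.43]
turn266 [-2.998e+01 -2.000e-02 -1.000e-02]
shift_after_turn266 [ 0.09 -0.03 -9.43]
```

Request:
play_rows:
  steps:
    - {"gripper":0.3,"tx":0,"ty":0,"tz":0.2,"ax":0,"ay":0,"az":0}
    - {"gripper":0.3,"tx":0,"ty":0,"tz":0.2,"ax":0,"ay":0,"az":0}
    - {"gripper":0.3,"tx":0,"ty":0,"tz":0.3,"ax":0,"ay":0,"az":0}
    - {"gripper":0.3,"tx":0,"ty":0,"tz":0.4,"ax":0,"ay":0,"az":0}
    - {"gripper":0.3,"tx":0,"ty":0,"tz":0.5,"ax":0,"ay":0,"az":0}
    - {"gripper":0.3,"tx":0,"ty":0,"tz":0.5,"ax":0,"ay":0,"az":0}
    - {"gripper":0.3,"tx":0,"ty":0,"tz":0.5,"ax":0,"ay":0,"az":0}
    - {"gripper":0.3,"tx":0,"ty":0,"tz":0.5,"ax":0,"ay":0,"az":0}
    - {"gripper":0.3,"tx":0,"ty":0,"tz":0.5,"ax":0,"ay":0,"az":0}
    - {"gripper":0.3,"tx":0,"ty":0,"tz":0.5,"ax":0,"ay":0,"az":0}
    - {"gripper":0.3,"tx":0,"ty":0,"tz":0.5,"ax":0,"ay":0,"az":0}
    - {"gripper":0.3,"tx":0,"ty":0,"tz":0.5,"ax":0,"ay":0,"az":0}
    - {"gripper":0.3,"tx":0,"ty":0,"tz":0.5,"ax":0,"ay":0,"az":0}
    - {"gripper":0.3,"tx":0,"ty":0,"tz":0.5,"ax":0,"ay":0,"az":0}
    - {"gripper":0.3,"tx":0,"ty":0,"tz":0.5,"ax":0,"ay":0,"az":0}
    - {"gripper":0.3,"tx":0,"ty":0,"tz":0.5,"ax":0,"ay":0,"az":0}
    - {"gripper":0.3,"tx":0,"ty":0,"tz":0.5,"ax":0,"ay":0,"az":0}
    - {"gripper":0.3,"tx":0,"ty":0,"tz":0.5,"ax":0,"ay":0,"az":0}
    - {"gripper":0.3,"tx":0,"ty":0,"tz":0.3,"ax":0,"ay":0,"az":0}
    - {"gripper":0.3,"tx":0,"ty":0,"tz":0.2,"ax":0,"ay":0,"az":0}

```text
t: 18.32
eef_pos: [0.6053, -0.0115, 0.3009]
ee_rot: [-2.526, 1.57, -1.016]
force: [-0.7, -5.1, 2.9]
width: 0.0265
```

Run:
```python
from h import *
s=telemetry.get_state(); print(s['t'],s['force'],s['width'],s['eef_pos'])
c=optics.grab_frame('scene'); b=optics.grab_frame('wrist'); 
save('g10',np.hstack([b[84:384,:],cv2.resize(c[180:330,150:290],(280,300))]))
```

```text
18.3167 [-0.71291256 -5.12714403  2.87877106] 0.026523829540655672 [ 0.60528898 -0.01151204  0.30085866]
```

View pics/g10.png

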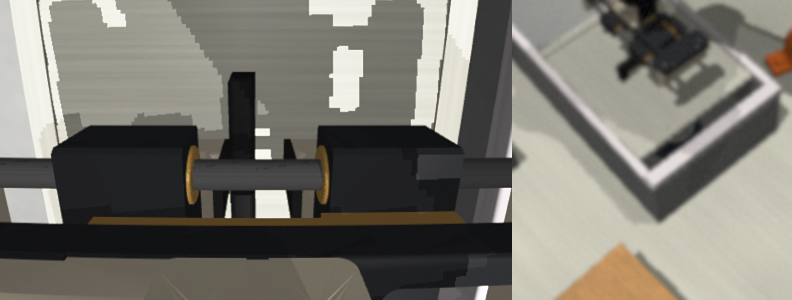

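The hatch is following the bar at about 5 N, and a gap of roughly 25 mm remains. I'll creep it shut.

Request:
play_rows:
  steps:
    - {"gripper":0.3,"tx":0,"ty":0,"tz":0.2,"ax":0,"ay":0,"az":0}
    - {"gripper":0.3,"tx":0,"ty":0,"tz":0.2,"ax":0,"ay":0,"az":0}
    - {"gripper":0.3,"tx":0,"ty":0,"tz":0.2,"ax":0,"ay":0,"az":0}
    - {"gripper":0.3,"tx":0,"ty":0,"tz":0.15,"ax":0,"ay":0,"az":0}
    - {"gripper":0.3,"tx":0,"ty":0,"tz":0.1,"ax":0,"ay":0,"az":0}

```text
t: 18.83
eef_pos: [0.6067, 0.0094, 0.3002]
ee_rot: [2.682, 1.571, -2.092]
force: [-1.1, -4.6, 3.3]
width: 0.0261
```

Run:
```python
from h import *
s=telemetry.get_state(); T=wristT(s); np.save('T11.npy',T); print(s['t'],s['force'],s['width'],s['eef_pos'])
b=optics.grab_frame('wrist'); c=optics.grab_frame('scene')
save('g11',np.hstack([b[84:384,:],cv2.resize(c[180:330,150:290],(280,300))])); save('w11',cv2.resize(b,None,fx=1.5,fy=1.5))
```

```text
18.8333 [-1.14013775 -4.61389301  3.33789884] 0.026145944374735858 [0.60674315 0.00937876 0.30021669]
```

View pics/g11.png

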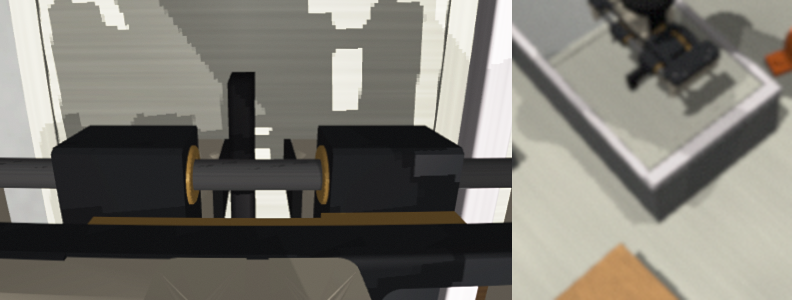

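Almost closed. I'll keep creeping until the force rises.

Request:
play_rows:
  steps:
    - {"gripper":0.3,"tx":0,"ty":0,"tz":0.1,"ax":0,"ay":0,"az":0}
    - {"gripper":0.3,"tx":0,"ty":0,"tz":0.1,"ax":0,"ay":0,"az":0}
    - {"gripper":0.3,"tx":0,"ty":0,"tz":0.05,"ax":0,"ay":0,"az":0}
    - {"gripper":0.3,"tx":0,"ty":0,"tz":0,"ax":0,"ay":0,"az":0}

```text
t: 19.27
eef_pos: [0.6071, 0.0147, 0.3]
ee_rot: [2.856, 1.569, -1.918]
force: [2.3, -10.4, 0.6]
width: 0.0275
```

Request:
play_rows:
  steps:
    - {"gripper":0.3,"tx":0,"ty":0,"tz":0.05,"ax":0,"ay":0,"az":0}
    - {"gripper":0.3,"tx":0,"ty":0,"tz":0.05,"ax":0,"ay":0,"az":0}
    - {"gripper":0.3,"tx":0,"ty":0,"tz":0,"ax":0,"ay":0,"az":0}
    - {"gripper":0.3,"tx":0,"ty":0,"tz":0,"ax":0,"ay":0,"az":0}

```text
t: 19.6
eef_pos: [0.6073, 0.0168, 0.3]
ee_rot: [2.844, 1.569, -1.93]
force: [2.3, -9.7, 0.8]
width: 0.0319
```

Run:
```python
from h import *
s=telemetry.get_state(); T=wristT(s); np.save('T12.npy',T); print(s['t'],s['force'],s['width'],s['eef_pos'])
b=optics.grab_frame('wrist'); c=optics.grab_frame('scene')
save('w12',np.hstack([b[84:384,:],cv2.resize(c[180:330,150:290],(280,300),interpolation=cv2.INTER_CUBIC)]))
```

```text
19.6 [ 2.26573083 -9.69767281  0.7991124 ] 0.03187796402742739 [0.6072598  0.01683995 0.30003145]
```

View pics/w12.png

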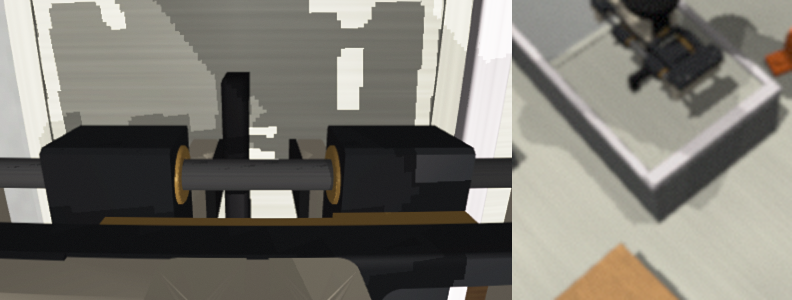

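The 5 N grip let the fingers give way at 10 N while the hatch stayed put, so it is at the stop. I'll confirm with a firmer grip and look.

Request:
play_rows:
  newtons: 15
  steps:
    - {"gripper":0.3,"tx":0,"ty":0,"tz":0,"ax":0,"ay":0,"az":0}
    - {"gripper":0.3,"tx":0,"ty":0,"tz":0,"ax":0,"ay":0,"az":0}
    - {"gripper":0.3,"tx":0,"ty":0,"tz":0,"ax":0,"ay":0,"az":0}

```text
t: 19.95
eef_pos: [0.6073, 0.0149, 0.3]
ee_rot: [2.883, 1.566, -1.892]
force: [3.8, -21.3, -0.2]
width: 0.0264
```

The push reached 21 N with no movement, so the hatch is hard against the bar. I'll open, retract and look.

Request:
play_rows:
  steps:
    - {"gripper":0.6,"tx":0,"ty":0,"tz":-0.15,"ax":0,"ay":0,"az":0}
    - {"gripper":0.6,"tx":0,"ty":0,"tz":0,"ax":0,"ay":0,"az":0}
    - {"gripper":0.6,"tx":0,"ty":0,"tz":0,"ax":0,"ay":0,"az":0}
    - {"gripper":0.6,"tx":0,"ty":0,"tz":0,"ax":0,"ay":0,"az":0}
    - {"gripper":0.6,"tx":-0.5,"ty":0,"tz":0,"ax":0,"ay":0,"az":0}
    - {"gripper":0.6,"tx":-0.8,"ty":0,"tz":0,"ax":0,"ay":0,"az":0}
    - {"gripper":0.6,"tx":-0.8,"ty":0,"tz":0,"ax":0,"ay":0,"az":0}
    - {"gripper":0.6,"tx":-0.8,"ty":0,"tz":0,"ax":0,"ay":0,"az":0}
    - {"gripper":0.6,"tx":-0.6,"ty":-0.8,"tz":-0.8,"ax":0,"ay":0,"az":0}
    - {"gripper":0.6,"tx":0,"ty":-0.8,"tz":-0.8,"ax":0,"ay":0,"az":0}
    - {"gripper":0.6,"tx":0,"ty":-0.8,"tz":-0.8,"ax":0,"ay":0,"az":0}
    - {"gripper":0.6,"tx":0,"ty":-0.4,"tz":-0.8,"ax":0,"ay":0,"az":0}
    - {"gripper":0.6,"tx":0,"ty":0,"tz":0,"ax":0,"ay":0,"az":0}
    - {"gripper":0.6,"tx":0,"ty":0,"tz":0,"ax":0,"ay":0,"az":0}

```text
t: 21.12
eef_pos: [0.6723, -0.0705, 0.3869]
ee_rot: [1.192, 1.57, 2.7]
force: [-0.2, -0.3, 0.6]
width: 0.0529
```

Run:
```python
from h import *
s=telemetry.get_state(); T=wristT(s); print(s['t'],s['force'],s['eef_pos'])
b=optics.grab_frame('wrist'); a=optics.grab_frame('side'); c=optics.grab_frame('scene')
save('w13',cv2.resize(b,None,fx=1.5,fy=1.5)); save('g13',np.hstack([cv2.resize(a[80:280,90:330],None,fx=1.6,fy=1.6),cv2.resize(c[120:320,130:370],None,fx=1.6,fy=1.6)]))
for r in finder.pinpoint('hatch_handle','wrist')[:2]:
    uv=r['location'][::-1]; print(r['confidence'],atz('wrist',uv,.131,T))
```

```text
21.1167 [-0.18567741 -0.31095887  0.55319234] [ 0.67228143 -0.07047903  0.38689854]
```

View pics/w13.png

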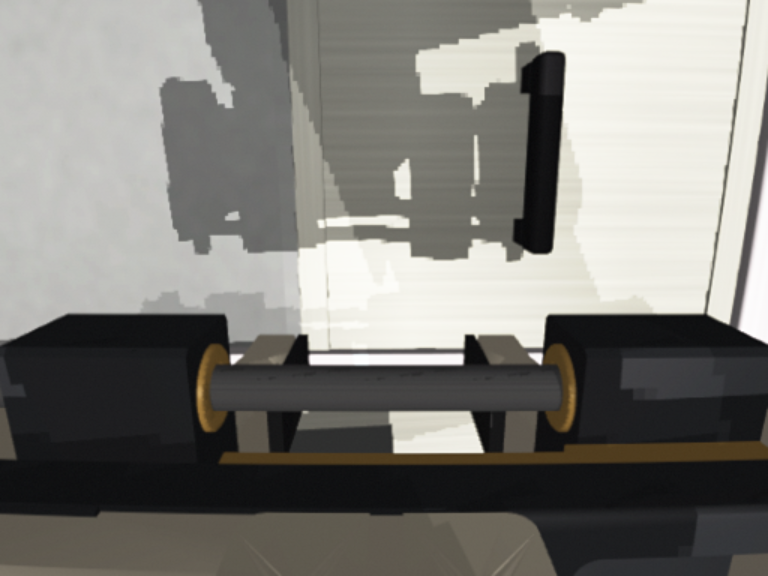

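View pics/g13.png

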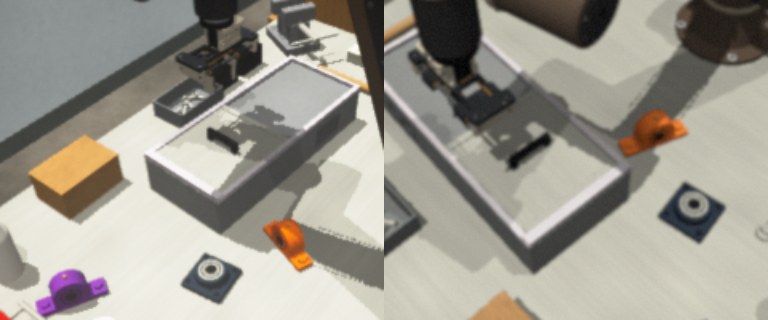

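Run:
```python
from h import *
s=telemetry.get_state(); T=wristT(s)
w=lambda p,z:atz('wrist',np.array(p)/1.5,z,T).round(4)
print(s['t'],'handle',w((552,55),.14),w((541,250),.14),'edge',w((760,150),.117),w((737,300),.117), w((748,150),.11),w((708,315),.11))
job_done()
```

```text
21.3167 handle [0.5631 0.0101 0.14  ] [0.6482 0.0059 0.14  ] edge [0.6078 0.1247 0.117 ] [0.6862 0.1209 0.117 ] [0.6076 0.1235 0.11  ] [0.6962 0.1102 0.11  ]
the job is handed in; nothing more can be done
```

The pillow block is standing on the rubber pad in the case, the hatch is closed against the frame bar, and I've handed the job in at about 21.3 s of the 61 s allowed. `job_done` reported no verdict.

- **Pillow block:** I gripped it across the housing, set it down until the wrist force went from -7 to +4 N, and released it.
    - The network's estimate put it about 3 mm from the pad centre I had measured.
    - In the wrist picture it stood upright and in line with the pad.
    - I couldn't recheck it after the hatch closed over it.
- **Hatch:** I straddled the handle with the jaws and pushed at up to 0.15 m/s, slowing to a creep at the end.
    - A 21 N push moved it no further.
    - My last image measurement put the handle about 115–117 mm from the frame bar's edge. It should be 120 mm when shut, and my picks are only good to a few mm.
    - In that last picture the network didn't find the handle, so the closing rests mainly on the force at the stop.
- **Everything else:** the last pictures show the square flange and the orange and purple look-alikes where they were. The round flange had not visibly moved before the hatch closed. I did not separately recheck the wrench, hammer and grease can, but the arm went nowhere near them. At hand-in the robot was clear of everything, reading under 1 N.

My first two move calls were refused because their rows were incomplete. The arm did not move on those.

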